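# Load the bench reader's sample slide

## Robot

A 6-joint arm with a two-finger parallel gripper is mounted at the origin on the work surface. World frame = base frame: x ahead of the robot, y to its left, z up, the work surface at z = 0. Lengths are in mm, angles in rad, forces in N, time in s.
With the tool pointing down it reaches from about 300 to 775 mm from the base axis. Payload 14.6 kg.
Tool frame: the origin (TCP) lies at the very end of the fingers, on their centre line; the grasp point (between the pads) lies 19 mm behind it; z points along the fingers, y is the line along which they close (so a half turn about z gives the same grasp; the last joint's range is limited). The gripper opens to 94 mm and grips with 3 to 60 N. Pads are 16 mm wide; open, the fingers measure 119 mm over their backs; the gripper's body (75 mm by 177 mm) begins 78 mm behind the grasp point.
Start: joints at [1.139, 0.3, 1.521, -0, 1.321, -0.067], TCP at [196.216, 513.798, 205.446] pointing down, gripper open.
Joint ranges: [-3.03, 3.03], [-0.79, 2.21], [0.23, 2.52], [-1.04, 4.18], [0, 3.07], [-2.55, 2.55]. Speed limits (rad/s): [2.22, 2.22, 2.57, 3.14, 3.14, 3.14].

## Interface

Orientations are given as [roll, pitch, yaw] about the fixed x, y, z axes, in that order (R = Rz(yaw) Ry(pitch) Rx(roll)).
In Python, from cell import manip gives the robot as it stands.
- The arm moves only by the tool servo_tool, never from a script. Its argument "rows" is a list of rows, each a list of 7 numbers: the turn, a rotation vector about the world's x, y, z in degrees, then the shift along the world's x, y, z in mm, then the closure, from 0 (fully open) to 1 (shut). In form: [[rx, ry, rz, dx, dy, dz, fingers], ...]. A call has 1 to 20 rows; each row shifts and turns the commanded pose from where the row before left it; what a row does not reach is not made up. A row lasts 1/8 s, in which the tool goes at most 62.5 mm and 10.7 degrees, less where a joint would pass 70% of its speed; a pose out of reach is approached as far as the arm can. A call with a gripper value outside its range is refused whole. The fingers move at their own pace and stop on an object; "grip_force" is the grip in N (left out, the last holds). Time passes only in rows, so rows that do not move let the fingers close. It gives the time, the measured TCP pose, the force, the opening and the grip force at its end, in the units of the state.
- manip.read_state(): the state, without advancing time (a new reading comes with each control period).
- manip.camera(name): name is "scene" or "top" or "wrist"; returns the picture (400x640x3 uint8, red, green, blue); there is no depth.
- manip.camera_info(name): a dict with "fx", "fy", "cx", "cy" (pixels), "position" and "rotation" of the camera in the world; the wrist camera has in their place "T_tool_cam" (4x4, takes a point from camera to tool coordinates, whose origin is the TCP and whose axes are the flange's). Camera axes: x right, y down, z forward; pixel columns grow to the right and rows downward; lengths in mm; the calibration is good to about 2 mm. A picture is of the moment at which its call begins: read the wrist's pose just before it. camera_info takes no time and is no camera call.
- manip.sign_off(): hands the job in; it is judged then, once.
The state is a dict: "clock": time; "joints": joint angles; "qd": joint speeds; "effort": joint torques, N m; "eef_pos": TCP position; "eef_rot": TCP orientation; "wrist_force": force on the tool from outside, world axes, zero at the start; "moment": the same for the moment, N m; "finger_gap": finger opening in mm; "finger_force": force on a finger pad.
Only numpy, scipy, OpenCV 4.12 (cv2) and the standard library are available. Lean on these libraries where they do the work, as an engineer would, in place of code of your own. Each camera call takes 0.05 s, during which the arm holds its last target. There are 200 camera calls.

## Task

A small bench reader has a sample slide whose way is blocked by a white beaker: stand the beaker upright with its whole foot on the round cork mat. Gently set the wide amber jar (not the slim amber bottle) flat in the carriage's round nest while the carriage is still out, then push the loaded carriage by its upright handle towards the reader until it clicks fully home and stays there. Leave everything else where it stands.

Things in the scene. Friction and masses are not known exactly. Their poses are not given: they have to be found in the camera images.
- reader: Fixed bench reader and slide bed, 320 x 120 mm. Origin on the table under mid-bed; +x runs along the slide towards the reader head, z up. Bed top 15 mm above the table; 8 mm high guide rails, inner faces 48 mm off the centre line. White head at the far end: 110 mm high, 120 wide, near face at x = +103 mm. Detent roller housing (41 mm high) on the +y edge at x = +18 mm.
- carriage (a joint): Slide of the aluminium carriage towards the head, m: 0 = fully out, 0.100 = home at its stop. About 1 N slides it; from 0.082 its nose meets a spring roller (about 5 N, more if hit fast), crest at 0.093, then it snaps to 0.100; released before the crest it springs back a little. Plate 142 x 90 mm, top 32 mm above the table, front edge 45 mm ahead of the nest centre.
- nest (a point): Centre of the nest floor on the carriage, 32 mm above the table; axes as reader. The nest is a black ring, inside diameter 72 mm, outside 86 mm, 8 mm high, standing on the flat plate. Moves with the carriage.
- push_face (a point): On the near (-x) flat face of the carriage's black upright handle, 73 mm above the table, midway across; axes as reader. Handle: 44 mm wide across the slide, 16 mm thick along it, from the plate (32 mm) up to 90 mm above the table. The nest centre is 88 mm ahead of this face. Moves with the carriage.
- jar: Wide amber glass jar with white lid, paper label, 62 mm diameter, 95 mm tall, about 0.22 kg, loose, upright on the table. Origin at the centre of its underside.
- beaker: White open plastic beaker, 56 mm across the rim, a little narrower at the foot, 80 mm tall, wall 3 mm, about 60 g, loose. It starts on the slide bed between the carriage and the reader head. Origin at the centre of its underside.
- cork_mat: Round cork mat, 110 mm diameter, 6 mm thick, fixed to the table. Origin at the centre of its underside.
- slim_bottle: Bystander: slim amber bottle, 44 mm diameter, 120 mm tall, loose. Origin at the centre of its underside.
- flask: Bystander: conical glass flask, 70 mm diameter at the foot, 104 mm tall, loose. Origin at the centre of its underside.

How it is judged (in metres and radians):
On the way:
1. the jar stands in the nest while the carriage is still out (horizontal distance between jar and nest below 0.008 m and z of jar in the frame of nest between -0.004 and 0.004 m and angle between jar's own z axis and vertical below 0.06 rad and value of joint carriage below 0.08 m), for 0.2 s.
At the end, for the whole second after the job is handed in: The carriage is home (over 96.5 of 100 mm); the jar stands upright (within 0.06 rad) on the nest floor, within 8 mm of its centre and 4 mm in height; the beaker stands upright (within 0.08 rad) on the cork mat, within 28 mm of its centre; both at rest (0.04 m/s) (value of joint carriage above 0.0965 m and horizontal distance between jar and nest below 0.008 m and z of jar in the frame of nest between -0.004 and 0.004 m and angle between jar's own z axis and vertical below 0.06 rad and horizontal distance between beaker and cork_mat below 0.028 m and z of beaker in the frame of cork_mat between 0.002 and 0.01 m and angle between beaker's own z axis and vertical below 0.08 rad and linear speed of each of jar, beaker below 0.04 m/s); the robot touches nothing.
It fails at once if the slim bottle or the flask is shifted more than 20 mm or tipped (distance of any of slim_bottle, flask from where it was at the start of the episode above 0.02 m or angle between any of slim_bottle, flask's own z axis and vertical above 0.3 rad).
It fails at once if the jar is tipped more than 0.6 rad (angle between jar's own z axis and vertical above 0.6 rad).
It fails at once if the jar is dropped (moves freely, untouched by the fingers, faster than 0.45 m/s) (linear speed of jar above 0.45 m/s and contact force between jar and the fingers below 0.05 N).
It fails at once if the jar is pressed hard on the carriage (more than 50 N) (contact force between jar and reader above 50 N).
It also fails if it takes over 67 s, if anything falls off the work surface, if the arm or the gripper's body presses on something with over 40 N, if the wrist force passes 120 N, or if a joint passes its speed limit or range.

## Working session

There is one attempt and no reset: what is moved stays moved. The work goes in short steps, Python scripts to look and compute and a tool call to move; the robot and the scene stay as the last step left them, time stands still between calls to the robot, and variables do not carry over. Pictures are saved under pics/ and viewed, at most 10 in all, crops included, and the job is handed in when it is done.

Besides the shell and the picture viewer there is one more tool, called as name(argument=value, ...) on one line, values as JSON. servo_tool: Moves the arm, as the interface text tells. Its arguments: {"type":"object","properties":{"rows":{"type":"array","items":{"type":"array","items":{"type":"number"}}},"grip_force":{"type":"number"}},"required":["rows"]}

```bash
mkdir -p pics; ls
python3 - <<'E'
from cell import manip
import cv2,numpy as np
for n in("top","scene"):
    im=manip.camera(n); cv2.imwrite(f"pics/{n}0.png",im[:,:,::-1])
    print(n,manip.camera_info(n))
print(manip.camera_info("wrist"))
s=manip.read_state();print(s)
E
```

```text
pics
top {'fx': 439.28867598275343, 'fy': 439.28867598275343, 'cx': 321.05970757291954, 'cy': 203.82722476204117, 'position': array([476.13532172,  -6.44793106, 963.32467521]), 'rotation': array([-3.07170037,  0.01637028, -1.56629628])}
scene {'fx': 414.32673612035364, 'fy': 414.32673612035364, 'cx': 324.68339151252883, 'cy': 200.65081536443796, 'position': array([1105.42719166,   44.19759471,  761.55674624]), 'rotation': array([-2.46001796, -0.01120182,  1.67661705])}
{'fx': 352.27464784023203, 'fy': 352.27464784023203, 'cx': 318.83780162804635, 'cy': 200.60419699346417, 'T_tool_cam': array([[ 1.12335716e-03, -9.71452934e-01, -2.37229710e-01,
         6.92742305e+01],
       [ 9.99999348e-01,  1.14007193e-03,  6.67294478e-05,
        -3.65164320e-01],
       [ 2.05634414e-04, -2.37229630e-01,  9.71453581e-01,
        -1.79314630e+02],
       [ 0.00000000e+00,  0.00000000e+00,  0.00000000e+00,
         1.00000000e+00]])}
{'clock': 0.1, 'joints': array([ 1.13938647e+00,  3.00411780e-01,  1.52148003e+00,  1.37658107e-05,
        1.32072115e+00, -6.65742084e-02]), 'qd': array([-0.00143016, -0.00074267, -0.00184926,  0.00053779, -0.00236713,
       -0.00040738]), 'effort': array([ 2.20018235e-03, -5.32640290e+01, -3.53287268e+01,  7.10348622e-02,
        2.34081689e-02, -7.52117899e-05]), 'eef_pos': array([196.12940921, 513.60062771, 204.96162202]), 'eef_rot': array([-3.14057550e+00, -8.11801482e-05,  2.77675355e+00]), 'wrist_force': array([-1.01532138, -0.11069973, -0.62367268]), 'moment': array([-0.02135097,  0.03686108,  0.01343021]), 'finger_force': 0.0, 'finger_gap': 93.92206214002981}
```

View pics/top0.png

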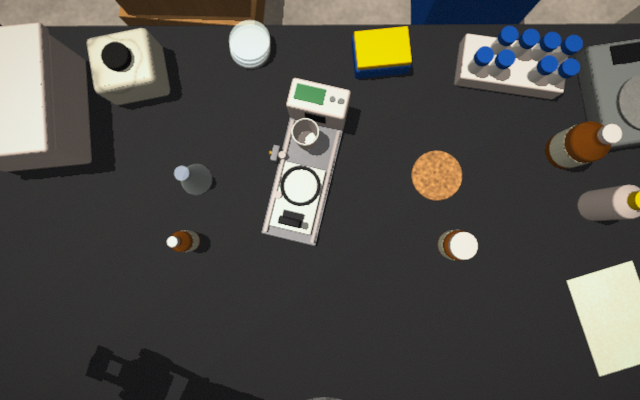

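View pics/scene0.png

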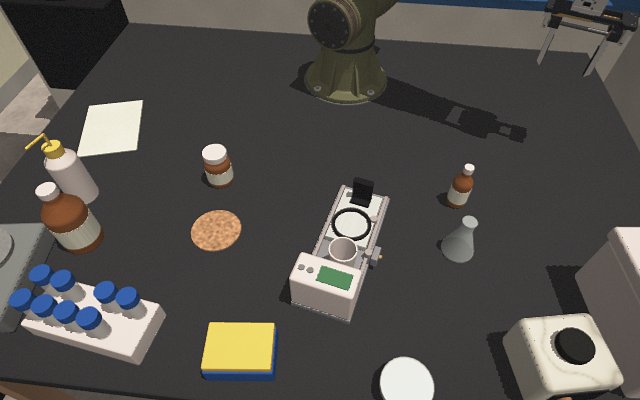

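The top view shows the jar lid at (463,246), the mat at (437,175), the beaker rim at (306,132), the nest ring at (300,186) and the handle top at (292,218). The slim bottle is at (180,241) and the flask at (195,178). The scene view matches this layout.

```bash
cat > h.py <<'E'
from cell import manip
import cv2,numpy as np
from scipy.spatial.transform import Rotation as R
def pose(n):
    i=manip.camera_info(n)
    if n=="wrist":
        s=manip.read_state();T=np.eye(4);T[:3,:3]=R.from_euler('xyz',s['eef_rot']).as_matrix();T[:3,3]=s['eef_pos'];T=T@i['T_tool_cam']
        return i,T[:3,:3],T[:3,3]
    return i,R.from_euler('xyz',i['rotation']).as_matrix(),np.array(i['position'])
def plane(P,uv,z):
    i,Rm,p=P;d=Rm@[(uv[0]-i['cx'])/i['fx'],(uv[1]-i['cy'])/i['fy'],1];return np.round(p+d*(z-p[2])/d[2],1)
def proj(P,X):
    i,Rm,p=P;c=Rm.T@(np.array(X)-p);return np.array([i['cx']+i['fx']*c[0]/c[2],i['cy']+i['fy']*c[1]/c[2]])
def blobs(m,box,amin=40):
    u0,v0,u1,v1=box;k=np.zeros(m.shape,np.uint8);k[v0:v1,u0:u1]=m[v0:v1,u0:u1]
    return sorted([c for c in cv2.findContours(k,cv2.RETR_CCOMP,cv2.CHAIN_APPROX_NONE)[0] if cv2.contourArea(c)>amin],key=lambda c:-cv2.contourArea(c))
E
python3 - <<'E'
from h import *
im=cv2.imread("pics/top0.png")[:,:,::-1].astype(int);P=pose("top")
g=im.max(2);sat=g-im.min(2);r,b=im[...,0],im[...,2]
def show(n,m,box,z,k=3):
    for c in blobs(m,box)[:k]:
        e=cv2.fitEllipse(c);rc=cv2.minAreaRect(c)
        print(n,cv2.contourArea(c),np.round(e[0],1),np.round(e[1],1),plane(P,e[0],z),'rect',[plane(P,q,z)[:2].tolist() for q in cv2.boxPoints(rc)])
show('lid',(g>150)&(sat<60),(440,225,485,265),95)
show('mat',(sat>50),(405,145,470,205),6)
show('ring',(g<60),(278,160,325,210),40)
show('handle',(g<60),(275,207,308,232),90)
show('beaker',(g>0)&(g<125),(288,115,322,150),95)
show('bottle',(g>150)&(sat<60),(160,225,200,255),120)
print(plane(P,(181,173),104))
big=cv2.resize(im[70:250,240:360].astype(np.uint8)[:,:,::-1],None,fx=3.3,fy=3.3,interpolation=cv2.INTER_CUBIC)
cv2.imwrite("pics/crop.png",big)
E
```

```text
lid 585.0 [463.5 245.3] [27.  27.7] [ 456.3 -271.2   95. ] rect [[482.3, -245.4], [482.5, -298.1], [429.9, -297.1], [429.6, -244.6]]
mat 1941.5 [436.4 175. ] [49.2 50.3] [ 607.1 -242.3    6. ] rect [[608.0, -166.3], [685.7, -243.6], [607.3, -319.7], [530.5, -242.5]]
ring 1126.5 [300.  185.6] [37.6 38.2] [579.3  53.7  40. ] rect [[579.3, 109.8], [636.0, 54.1], [578.5, -3.4], [522.3, 52.2]]
ring 1008.5 [300.1 185.7] [35.5 36.2] [579.   53.4  40. ] rect [[578.2, 106.6], [632.8, 53.0], [579.6, -0.3], [525.4, 53.3]]
handle 199.0 [291.9 219.9] [12.1 24.6] [504.9  66.1  90. ] rect [[499.6, 93.7], [524.7, 88.4], [515.1, 44.4], [490.0, 49.7]]
beaker 222.0 [303.9 128.8] [17.7 22.5] [687.7  43.2  95. ] rect [[698.1, 70.5], [712.0, 27.4], [679.7, 17.2], [665.9, 60.1]]
beaker 136.0 [298.1 124.6] [30.5 59.1] [696.2  54.8  95. ] rect [[683.2, 55.0], [683.2, 8.8], [646.7, 8.7], [646.7, 54.7]]
beaker 132.0 [304.8 120.6] [12.4 37.1] [704.5  41.5  95. ] rect [[715.9, 75.4], [715.9, 9.0], [693.4, 8.9], [693.4, 75.2]]
bottle 83.5 [171.8 241.2] [10.  10.8] [462.1 294.5 120. ] rect [[461.4, 308.6], [475.9, 294.5], [462.5, 280.6], [448.1, 294.7]]
[596.5 285.7 104. ]
```

View pics/crop.png

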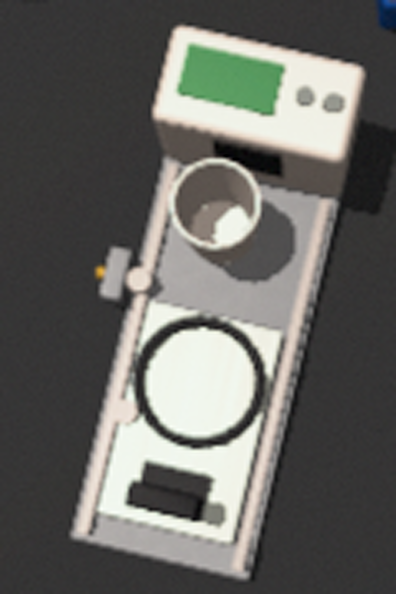

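The crop shows the beaker standing upright, with its rim centred at crop pixel (215,204), which is top pixel (305.2,131.8). The rails run from (82,535) to (172,165) and from (240,570) to (330,200). The carriage is out and the nest ring is clear.

Run:
```python
from h import *
P=pose("top");f=lambda u,v:(240+(u-1)/3.3,70+(v-1)/3.3)
print('beaker',plane(P,f(215,204),95))
for a,b in(((82,535),(172,165)),((240,570),(330,200))):
    d=plane(P,f(*b),23)-plane(P,f(*a),23);print(np.degrees(np.arctan2(d[1],d[0])))
```

```text
beaker [682.2  41.2  95. ]
-12.975742969503205
-13.395689304308341
```

servo_tool(rows=[[0,0,0,0,0,50,0],[0,0,2,50,-10,10,0],[0,0,2,50,-30,0,0],[0,0,2,50,-35,0,0],[0,0,1.5,50,-35,0,0],[0,0,0,45,-50,0,0],[0,0,0,40,-50,0,0],[0,0,0,40,-50,0,0],[0,0,0,40,-50,0,0],[0,0,0,40,-50,0,0],[0,0,0,40,-50,0,0],[0,0,0,0,-30,0,0],[0,0,0,0,0,0,0],[0,0,0,0,0,0,0]], grip_force=8)

```text
clock: 1.85
eef_pos: [633.0, 84.2, 265.4]
eef_rot: [3.141, -0.0, 2.908]
wrist_force: [0.1, 1.0, 0.0]
finger_gap: 93.6
finger_force: 0.0
```

Run:
```python
from h import *
P=pose("wrist");im=manip.camera("wrist");cv2.imwrite("pics/w1.png",im[:,:,::-1])
np.save("w1.npy",np.r_[P[1].ravel(),P[2]])
print(proj(P,[682,41,95]),proj(P,[579,53.5,40]),proj(P,[493.5,74,73]))
```

```text
[289.79402756 239.05384122] [281.70948903 136.26648121] [276.29939935  47.40902172]
```

View pics/w1.png

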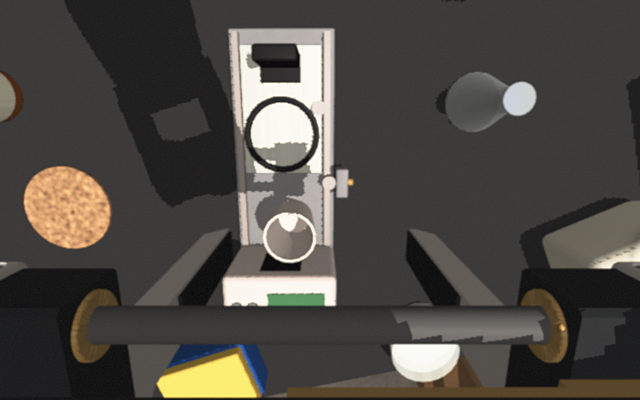

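The wrist view agrees with the top view. The beaker rim is near (290,238), the ring near (282,134), the handle top near (275,53) and the mat at (67,207). I'll refine these with ellipse fits.

Run:
```python
from h import *
d=np.load("w1.npy");P=(manip.camera_info("wrist"),d[:9].reshape(3,3),d[9:])
im=cv2.imread("pics/w1.png").astype(int);g=im.max(2);sat=g-im.min(2)
def show(n,m,box,z,k=2):
    for c in blobs(m,box)[:k]:
        e=cv2.fitEllipse(c);print(n,np.round(e[0],1),np.round(e[1],1),plane(P,e[0],z))
show('ring',g<60,(243,94,323,173),40)
show('mat',sat>50,(15,155,120,255),6)
rim=blobs((g>150),(262,200,318,266));show('rim',g>150,(262,200,318,266),95)
for r in((252,43),(299,43),(299,68),(252,68)):print(plane(P,r,90))
print(plane(P,(291,237.5),95))
```

```text
ring [281.  134.1] [70.9 74.3] [576.5  53.4  40. ]
ring [281.7 133.8] [64.8 66.6] [576.3  54.1  40. ]
mat [ 67.1 206.9] [76.9 91.2] [ 603.2 -242.2    6. ]
rim [291.6 233. ] [50.3 66.5] [676.   44.5  95. ]
rim [293.4 242.8] [30.7 42.8] [686.9  43.6  95. ]
[487.9  54.1  90. ]
[498.   96.8  90. ]
[519.3  91.5  90. ]
[509.1  48.   90. ]
[680.6  42.7  95. ]
```

servo_tool(rows=[[0,0,0,16,-14,-15,0],[0,0,0,16,-14,-25,0],[0,0,0,16,-14,-35,0],[0,0,0,0,0,-40,0],[0,0,0,0,0,-40,0],[0,0,0,0,0,-30,0],[0,0,0,0,0,-18,0],[0,0,0,0,0,0,0],[0,0,0,0,0,0,0.6],[0,0,0,0,0,0,0.6],[0,0,0,0,0,0,0.6],[0,0,0,0,0,0,0.6]], grip_force=8)

```text
clock: 3.4
eef_pos: [681.3, 41.3, 62.8]
eef_rot: [3.141, 0.0, 2.908]
wrist_force: [-0.0, 0.2, 1.2]
finger_gap: 57.5
finger_force: 0.2
```

servo_tool(rows=[[0,0,0,0,0,0,0.7],[0,0,0,0,0,0,0.7],[0,0,0,0,0,0,0.7],[0,0,0,0,0,10,0.7],[0,0,0,0,0,30,0.7],[0,0,0,0,0,40,0.7],[0,0,0,0,0,40,0.7],[0,0,0,0,0,20,0.7],[0,0,0,0,0,0,0.7]], grip_force=8)

```text
clock: 4.53
eef_pos: [681.7, 41.4, 204.3]
eef_rot: [3.141, 0.003, 2.908]
wrist_force: [-0.6, -0.8, -0.8]
finger_gap: 55.9
finger_force: 8.0
```

servo_tool(rows=[[0,0,0,-8,-28,0,0.7],[0,0,0,-12,-45,0,0.7],[0,0,0,-12,-45,0,0.7],[0,0,0,-12,-45,0,0.7],[0,0,0,-12,-45,0,0.7],[0,0,0,-12,-45,0,0.7],[0,0,0,-8,-30,-20,0.7],[0,0,0,0,0,-40,0.7],[0,0,0,0,0,-40,0.7],[0,0,0,0,0,-30,0.7],[0,0,0,0,0,-13,0.7],[0,0,0,0,0,0,0.7],[0,0,0,0,0,-4,0.7],[0,0,0,0,0,-2,0.7],[0,0,0,0,0,0,0.7]])

```text
clock: 6.4
eef_pos: [605.3, -241.7, 53.8]
eef_rot: [-3.142, 0.0, 2.908]
wrist_force: [0.3, 0.6, -0.9]
finger_gap: 55.5
finger_force: 8.0
```

servo_tool(rows=[[0,0,0,0,0,-1,0.7],[0,0,0,0,0,0,0.7],[0,0,0,0,0,0,0.3],[0,0,0,0,0,0,0.1],[0,0,0,0,0,0,0],[0,0,0,0,0,0,0],[0,0,0,0,0,20,0],[0,0,0,0,0,50,0],[0,0,0,-15,0,50,0],[0,0,0,-35,-5,40,0],[0,0,0,-35,-8,10,0],[0,0,0,-35,-8,0,0],[0,0,0,-20,-8,0,0],[0,0,0,0,0,0,0],[0,0,0,0,0,0,0]])

```text
clock: 8.28
eef_pos: [465.9, -270.6, 223.2]
eef_rot: [-3.141, 0.001, 2.908]
wrist_force: [-0.2, 0.8, 0.2]
finger_gap: 94.0
finger_force: 0.0
```

Run:
```python
from h import *
P=pose("wrist");im=manip.camera("wrist");cv2.imwrite("pics/w2.png",im[:,:,::-1])
print(P[2],manip.read_state()['eef_pos'],proj(P,[456,-271,95]),proj(P,[605,-242,86]),proj(P,[605,-242,6]))
im=im.astype(int);g=im.max(2);sat=g-im.min(2)
c0=proj(P,[456,-271,95])
b=[int(c0[0]-50),max(0,int(c0[1]-50)),int(c0[0]+50),int(c0[1]+50)]
for c in blobs((g>150)&(sat<60),b,200)[:3]:
    e=cv2.fitEllipse(c);print(np.round(e,1) if 0 else e,plane(P,e[0],95))
```

```text
[ 398.21535313 -254.66676017  402.44122525] [ 465.94950233 -270.41261307  222.87982692] [316.10365301 183.76544904] [378.60876692 317.08075093] [367.8938668  280.61421173]
((290.406005859375, 185.6682586669922), (11.884012222290039, 29.74689483642578), 173.91116333007812) [ 452.4 -293.6   95. ]
```

View pics/w2.png

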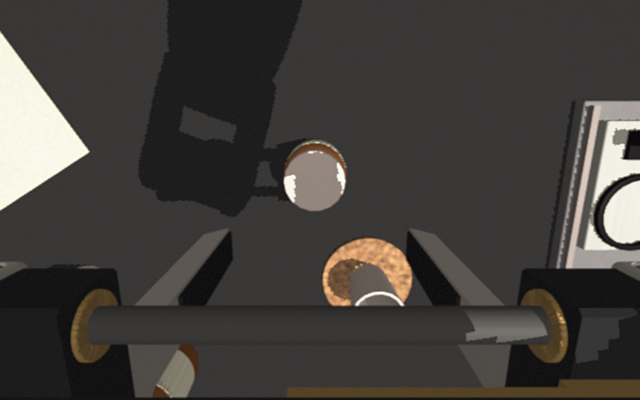

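The beaker is upright on the mat, with its foot around (365,275) and the mat centred at (367,280). The jar lid is shaded and centred near (315,181), which gives about (454,-270). The wrist view reads about 2.5 mm low in x for the nest, mat and jar alike, so I'll use relative offsets.

servo_tool(rows=[[0,0,0,-6,0,-20,0],[0,0,0,-5,0,-40,0],[0,0,0,0,0,-40,0],[0,0,0,0,0,-40,0],[0,0,0,0,0,-25,0],[0,0,0,0,0,-13,0],[0,0,0,0,0,0,0.2],[0,0,0,0,0,0,0.5],[0,0,0,0,0,0,0.5],[0,0,0,0,0,0,0.6],[0,0,0,0,0,0,0.6],[0,0,0,0,0,0,0.6],[0,0,0,0,0,0,0.6]], grip_force=20)

```text
clock: 9.95
eef_pos: [454.6, -271.1, 45.2]
eef_rot: [-3.141, 0.001, 2.908]
wrist_force: [-1.4, -1.8, 5.9]
finger_gap: 61.1
finger_force: 20.0
```

servo_tool(rows=[[0,0,0,0,0,5,0.6],[0,0,0,0,0,20,0.6],[0,0,0,0,0,35,0.6],[0,0,0,0,0,35,0.6],[0,0,0,0,0,25,0.6],[0,0,0,7,20,10,0.6],[0,0,0,14,38,5,0.6],[0,0,0,17,45,0,0.6],[0,0,0,17,45,0,0.6],[0,0,0,17,45,0,0.6],[0,0,0,17,45,0,0.6],[0,0,0,16,40,0,0.6],[0,0,0,12,30,0,0.6],[0,0,0,6,16,0,0.6],[0,0,0,0,0,0,0.6],[0,0,0,0,0,0,0.6]])

```text
clock: 11.95
eef_pos: [577.0, 52.3, 179.4]
eef_rot: [-3.141, -0.0, 2.907]
wrist_force: [0.1, 1.0, -1.7]
finger_gap: 61.7
finger_force: 20.0
```

Run:
```python
from h import *
print(manip.read_state()['eef_pos'])
P=pose("wrist");im=manip.camera("wrist");cv2.imwrite("pics/w3.png",im[:,:,::-1])
for n,X in(("nest",[578,53.6,40]),("jar",[578,53.6,230])):print(n,proj(P,X))
```

```text
[576.95220872  52.33215761 179.40536382]
nest [320.73295043 192.48535459]
jar [323.00141938 293.84807601]
```

View pics/w3.png

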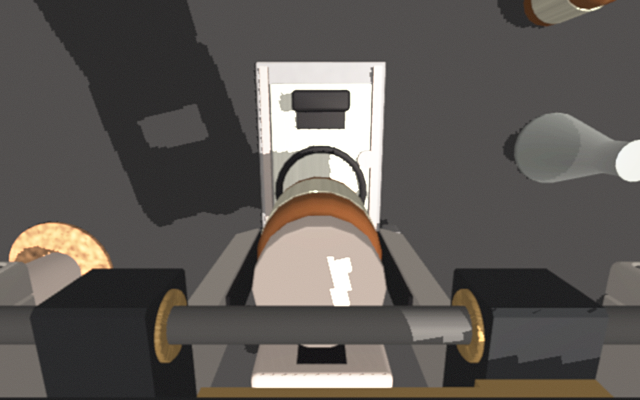

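The ring spans columns 276–366 (centre 321) and the jar lid spans 255–385 (centre 320), so they are aligned laterally. The ring's fore–aft centre is near row 193, matching the prediction.

servo_tool(rows=[[0,0,0,0.5,1,-15,0.6],[0,0,0,0,0,-25,0.6],[0,0,0,0,0,-25,0.6],[0,0,0,0,0,-15,0.6],[0,0,0,0,0,-8,0.6],[0,0,0,0,0,-4,0.6],[0,0,0,0,0,-3,0.6],[0,0,0,0,0,-2,0.6],[0,0,0,0,0,-2,0.6],[0,0,0,0,0,-1,0.6],[0,0,0,0,0,-1,0.6],[0,0,0,0,0,0,0.6],[0,0,0,0,0,0,0.6]])

```text
clock: 13.62
eef_pos: [577.8, 54.3, 78.5]
eef_rot: [-3.142, 0.0, 2.908]
wrist_force: [-0.3, -0.0, -3.6]
finger_gap: 61.1
finger_force: 20.0
```

servo_tool(rows=[[0,0,0,0,0,-0.5,0.6],[0,0,0,0,0,-0.5,0.6],[0,0,0,0,0,0,0.6],[0,0,0,0,0,-0.5,0.6],[0,0,0,0,0,0,0.6],[0,0,0,0,0,0,0.6]])

```text
clock: 14.38
eef_pos: [578.0, 54.3, 77.3]
eef_rot: [3.142, 0.001, 2.908]
wrist_force: [-1.0, -0.4, 2.3]
finger_gap: 61.3
finger_force: 20.0
```

servo_tool(rows=[[0,0,0,0,0,0,0.3],[0,0,0,0,0,0,0.2],[0,0,0,0,0,0,0],[0,0,0,0,0,0,0],[0,0,0,0,0,20,0],[0,0,0,0,0,40,0],[0,0,0,0,0,40,0],[0,0,0,-20,4,30,0],[0,0,0,-40,9,20,0],[0,0,0,-40,9,0,0],[0,0,0,-12,4,0,0],[0,0,0,0,0,0,0],[0,0,0,0,0,0,0.5]])

```text
clock: 16.0
eef_pos: [466.5, 80.1, 226.8]
eef_rot: [-3.141, -0.0, 2.907]
wrist_force: [-1.0, 0.0, 0.5]
finger_gap: 87.3
finger_force: 0.0
```

Run:
```python
from h import *
print(manip.read_state()['eef_pos'])
P=pose("wrist");im=manip.camera("wrist");cv2.imwrite("pics/w4.png",im[:,:,::-1])
for X in([578,54,127],[578,54,40],[492.4,74.2,90],[605,-242,86]):print(proj(P,X))
```

```text
[466.54771834  80.11875648 226.75686011]
[319.47442898 326.38501382]
[319.36236451 281.55438252]
[319.33978598 219.98740197]
[ 56.11485033 382.36674135]
```

View pics/w4.png

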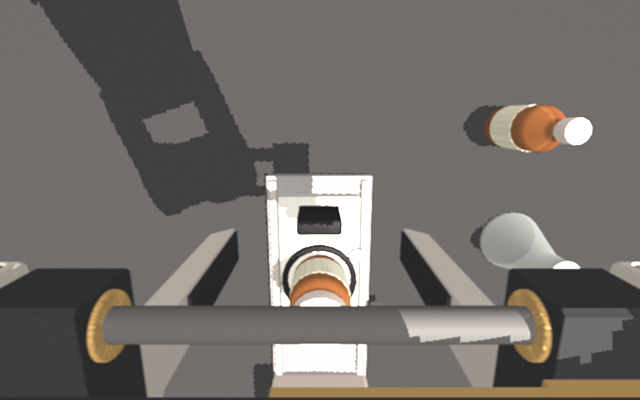

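The jar stands centred in the ring, at columns 289–350 against ring 284–356. The handle is centred at column 319.5 with its push face at the predicted row of about 220. Next I close the fingers and lower behind the handle.

servo_tool(rows=[[0,0,0,0,0,-20,1],[0,0,0,0,0,-35,1],[0,0,0,0,0,-35,1],[0,0,0,0,0,-35,1],[0,0,0,0,0,-25,1],[0,0,0,0,0,-15,1],[0,0,0,0,0,0,1],[0,0,0,0,0,0,1],[0,0,0,0,0,0,1],[0,0,0,0,0,0,1],[0,0,0,4.9,-1.2,0,1],[0,0,0,3.9,-0.9,0,1],[0,0,0,2.9,-0.7,0,1],[0,0,0,2.9,-0.7,0,1],[0,0,0,2.9,-0.7,0,1],[0,0,0,2.9,-0.7,0,1]])

```text
clock: 18.05
eef_pos: [486.2, 75.4, 61.9]
eef_rot: [-3.142, -0.0, 2.908]
wrist_force: [-0.5, 0.2, 0.6]
finger_gap: 0.7
finger_force: 0.4
```

servo_tool(rows=[[0,0,0,2,-0.5,0,1],[0,0,0,2,-0.5,0,1],[0,0,0,3,-0.7,0,1],[0,0,0,3.9,-0.9,0,1],[0,0,0,3.9,-0.9,0,1],[0,0,0,3.9,-0.9,0,1],[0,0,0,3.9,-0.9,0,1],[0,0,0,3.9,-0.9,0,1],[0,0,0,3.9,-0.9,0,1],[0,0,0,3.9,-0.9,0,1],[0,0,0,3.9,-0.9,0,1],[0,0,0,3.9,-0.9,0,1],[0,0,0,3.9,-0.9,0,1],[0,0,0,3.9,-0.9,0,1],[0,0,0,3.9,-0.9,0,1],[0,0,0,3.9,-0.9,0,1],[0,0,0,3.9,-0.9,0,1],[0,0,0,3.9,-0.9,0,1],[0,0,0,2,-0.5,0,1],[0,0,0,0,0,0,1]])

```text
clock: 20.55
eef_pos: [553.9, 59.7, 62.0]
eef_rot: [3.141, 0.0, 2.908]
wrist_force: [0.8, 0.6, 0.0]
finger_gap: 0.5
finger_force: 0.0
```

servo_tool(rows=[[0,0,0,2,-0.5,0,1],[0,0,0,2,-0.5,0,1],[0,0,0,2,-0.5,0,1],[0,0,0,2,-0.5,0,1],[0,0,0,2,-0.5,0,1],[0,0,0,2,-0.5,0,1],[0,0,0,2,-0.5,0,1],[0,0,0,2,-0.5,0,1],[0,0,0,2,-0.5,0,1]])

```text
clock: 21.68
eef_pos: [571.9, 55.1, 62.0]
eef_rot: [-3.142, 0.0, 2.908]
wrist_force: [0.3, 0.2, -0.2]
finger_gap: 0.5
finger_force: 0.0
```

servo_tool(rows=[[0,0,0,1,-0.2,0,1],[0,0,0,1,-0.2,0,1],[0,0,0,1,-0.3,0,1],[0,0,0,0,0,0,1]])

```text
clock: 22.18
eef_pos: [573.8, 54.8, 61.9]
eef_rot: [-3.141, -0.002, 2.908]
wrist_force: [-8.2, 1.5, 5.1]
finger_gap: 0.2
finger_force: 3.9
```

Run:
```python
from h import *
im=manip.camera("top");cv2.imwrite("pics/t5.png",cv2.resize(im[70:250,240:360,::-1],None,fx=3.3,fy=3.3,interpolation=cv2.INTER_CUBIC))
```

```text
(no output)
```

View pics/t5.png

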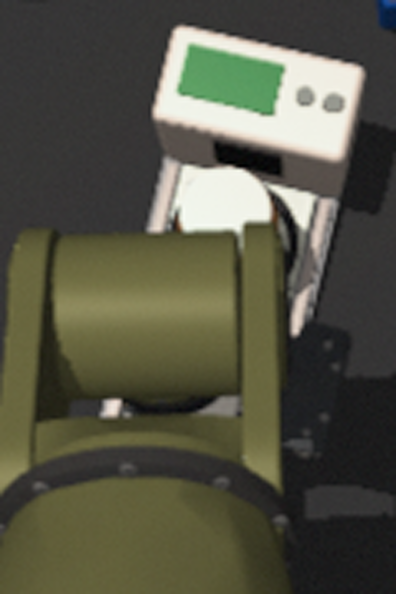

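The arm hides most of the carriage. The jar lid is upright near crop (228,205), close to the head, and about 8 N now resists the push. I'll continue in small steps.

servo_tool(rows=[[0,0,0,1,-0.2,0,1],[0,0,0,1,-0.2,0,1],[0,0,0,0,0,0,1]])

```text
clock: 22.6
eef_pos: [573.9, 54.8, 61.9]
eef_rot: [-3.141, -0.007, 2.908]
wrist_force: [-24.6, 3.1, 15.4]
finger_gap: 0.4
finger_force: 12.4
```

The force rises with no motion, so it looks like the home stop. I'll back off and verify.

servo_tool(rows=[[0,0,0,-3,0.7,0,1],[0,0,0,-5,1.2,0,1],[0,0,0,-15,3.5,0,1],[0,0,0,-30,7,10,1],[0,0,0,-30,7,40,1],[0,0,0,-40,10,50,1],[0,0,0,-50,10,50,1],[0,0,0,-50,10,30,1],[0,0,0,0,50,0,1],[0,0,0,0,60,0,1],[0,0,0,0,60,0,1],[0,0,0,0,0,0,1],[0,0,0,0,0,0,1]])

```text
clock: 24.22
eef_pos: [361.2, 271.5, 233.7]
eef_rot: [-3.141, -0.0, 2.908]
wrist_force: [-0.2, 0.5, 0.4]
finger_gap: 0.1
finger_force: 0.0
```

Run:
```python
from h import *
P=pose("top");im=manip.camera("top");cv2.imwrite("pics/t6.png",cv2.resize(im[70:270,240:480,::-1],None,fx=3,fy=3,interpolation=cv2.INTER_CUBIC))
i=im.astype(int);g=i.max(2);sat=g-i.min(2)
u=np.array([.973,-.23])
for s in(0,80,97,100):
    q=[579,53.5]+s*u;h=[504.9+.973*s,66-.23*s]
    print(s,'lid',proj(P,[*q,127]).round(1),'handle',((proj(P,[*h,90])-[240,70])*3).round(),'ring',((proj(P,[*q,40])-[240,70])*3).round())
for n,b,z in(('lid',(285,108,335,160),127),):
    for c in blobs((g>150)&(sat<60),b,150)[:2]:e=cv2.fitEllipse(c);print(n,e,plane(P,e[0],z))
for c in blobs(g<60,(290,165,332,200),60)[:2]:e=cv2.fitEllipse(c);print('handle',e,plane(P,e[0],90))
```

```text
0 lid [297.2 180.7] handle [156. 450.] ring [180. 347.]
80 lid [307.  140.6] handle [184. 333.] ring [207. 238.]
97 lid [309.1 132.1] handle [190. 309.] ring [213. 215.]
100 lid [309.5 130.6] handle [191. 304.] ring [214. 211.]
lid ((305.7767333984375, 137.44664001464844), (39.01567459106445, 48.04001235961914), 60.43123245239258) [663.   37.6 127. ]
lid ((326.0910339355469, 111.31031799316406), (6.858098030090332, 48.889766693115234), 96.4854507446289) [714.3  -1.4 127. ]
handle ((301.61126708984375, 176.39804077148438), (13.610358238220215, 23.796140670776367), 102.5096435546875) [592.2  47.3  90. ]
```

View pics/t6.png

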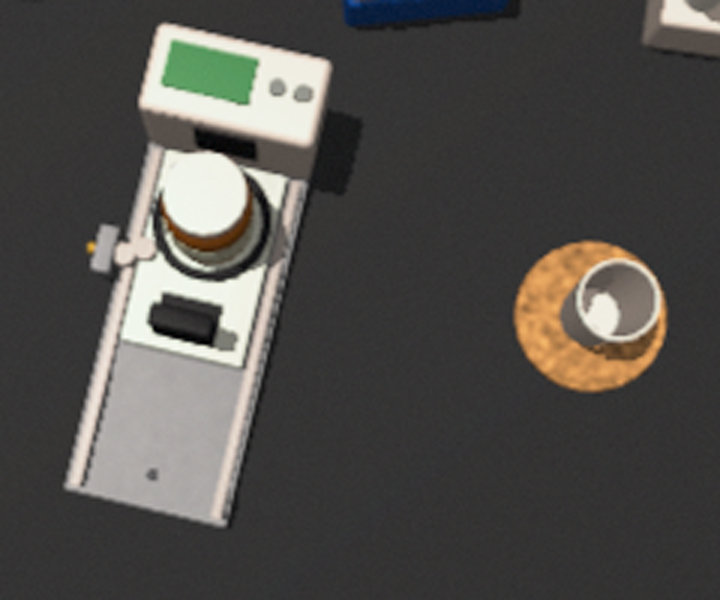

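The picture shows the jar upright in the ring, with the lid at (205,195) and the ring at (211,224). The beaker is upright on the mat at about (615,305), and the carriage's nose knob (145,247) is past the roller (125,253). The travel reads only about 90 mm, though, so I'll confirm the hard stop by pressing again gently.

servo_tool(rows=[[0,0,0,0,-60,0,1],[0,0,0,0,-60,0,1],[0,0,0,0,-50,0,1],[0,0,0,50,-10,-30,1],[0,0,0,50,-10,-50,1],[0,0,0,40,-10,-50,1],[0,0,0,30,-7,-40,1],[0,0,0,20,-5,0,1],[0,0,0,10,-2,0,1],[0,0,0,5,-1.2,0,1],[0,0,0,3,-0.7,0,1],[0,0,0,0,0,0,1]])

```text
clock: 25.78
eef_pos: [561.5, 57.6, 72.4]
eef_rot: [3.141, 0.001, 2.908]
wrist_force: [0.6, -0.9, -0.3]
finger_gap: 0.6
finger_force: 0.0
```

servo_tool(rows=[[0,0,0,1,-0.2,0,1],[0,0,0,0,0,0,1]])

```text
clock: 26.02
eef_pos: [562.6, 57.5, 72.1]
eef_rot: [3.142, 0.0, 2.908]
wrist_force: [-0.1, 0.1, -0.4]
finger_gap: 0.7
finger_force: 0.0
```

servo_tool(rows=[[0,0,0,1,-0.2,0,1],[0,0,0,0,0,0,1]])

```text
clock: 26.28
eef_pos: [563.7, 57.2, 71.9]
eef_rot: [-3.142, -0.0, 2.908]
wrist_force: [-1.5, -0.2, 0.9]
finger_gap: 0.6
finger_force: 0.0
```

servo_tool(rows=[[0,0,0,1,-0.2,0,1],[0,0,0,0,0,0,1]])

```text
clock: 26.52
eef_pos: [564.7, 57.0, 71.9]
eef_rot: [-3.142, -0.0, 2.908]
wrist_force: [-0.1, -0.2, -0.4]
finger_gap: 0.3
finger_force: 0.0
```

servo_tool(rows=[[0,0,0,3,-0.7,-4,1],[0,0,0,3,-0.7,-4,1],[0,0,0,0,0,-2,1],[0,0,0,0,0,0,1]])

```text
clock: 27.02
eef_pos: [570.5, 55.6, 61.7]
eef_rot: [-3.141, -0.0, 2.908]
wrist_force: [-0.6, 0.8, 0.2]
finger_gap: 0.3
finger_force: 0.0
```

servo_tool(rows=[[0,0,0,1,-0.2,0,1],[0,0,0,0,0,0,1]])

```text
clock: 27.28
eef_pos: [571.8, 55.4, 62.1]
eef_rot: [3.142, 0.0, 2.908]
wrist_force: [0.4, -0.8, 0.3]
finger_gap: 0.6
finger_force: 0.0
```

servo_tool(rows=[[0,0,0,1,-0.2,0,1],[0,0,0,0,0,0,1]])

```text
clock: 27.52
eef_pos: [572.7, 55.2, 62.0]
eef_rot: [3.142, 0.0, 2.908]
wrist_force: [0.7, 0.2, -0.9]
finger_gap: 0.4
finger_force: 0.0
```

servo_tool(rows=[[0,0,0,1,-0.2,0,1],[0,0,0,0,0,0,1]])

```text
clock: 27.78
eef_pos: [573.7, 55.0, 62.0]
eef_rot: [3.142, 0.0, 2.908]
wrist_force: [-0.1, -0.5, -0.2]
finger_gap: 0.6
finger_force: 0.0
```

The carriage did not spring back: there is no contact until the earlier stop point. So it is home and latched. I'll retreat and check the result.

servo_tool(rows=[[0,0,0,-5,1.2,0,1],[0,0,0,-20,4.7,0,1],[0,0,0,-40,9,10,1],[0,0,0,-40,10,50,1],[0,0,0,-50,10,50,1],[0,0,0,-50,10,50,1],[0,0,0,0,50,10,1],[0,0,0,0,60,0,1],[0,0,0,0,60,0,1],[0,0,0,0,0,0,1],[0,0,0,0,0,0,1]])

```text
clock: 29.15
eef_pos: [382.2, 266.7, 217.5]
eef_rot: [-3.141, -0.0, 2.908]
wrist_force: [-0.3, 0.3, -0.3]
finger_gap: 0.5
finger_force: 0.0
```

Run:
```python
from h import *
P=pose("top");im=manip.camera("top").astype(int);g=im.max(2)
for c in blobs(g<60,(290,165,332,200),60)[:1]:e=cv2.fitEllipse(c);print('handle',plane(P,e[0],90))
print('beaker',plane(P,(240+617/3,70+300/3),86),'mat 607,-242')
print(manip.sign_off())
```

```text
handle [592.1  47.3  90. ]
beaker [ 606.3 -241.2   86. ] mat 607,-242
the job is handed in; nothing more can be done
None
```

I handed the job in at about 29 s: the beaker is upright on the cork mat, the jar is in the nest, and the carriage is against its stop and did not spring back. The hand-in returned no verdict, and the camera put the carriage travel at only about 90 mm, so home rests on the hard stop and the nose having passed the roller.

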